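Tighten a lens retaining ring with the two-pin spanner

TASK

The lens has been put back into the optics barrel, but its retaining ring is only run in loosely. Take the two-pin spanner from its stand, feel its pins into the ring's two holes and turn the ring clockwise until it comes up firm and holds the lens snugly, pressing only lightly and without overtightening. Then put the spanner back upright in its stand.

Things in the scene. Friction and masses are not known exactly. Their poses are not given: they have to be found in the camera images.
- barrel: black upright optics barrel, 58 mm across (knurled band 65 mm), in an aluminium clamp block on a dark plate 116 x 96 mm, all fixed to the bench. Origin: on the barrel's axis at bench level; z up. Rim at z = 80 mm; bore 46 mm wide, its mouth bevelled to 51 mm. A white line marks the rim's -x side. The ring and lens are in the bore
- lens (a joint): m the lens is pressed into its gasket (too small to read in the noise: go by torque); 0.03 to 0.20 mm is right. The ring turns clockwise from above, freely (0.04 N m) for 0.25 to 0.6 rad, then is firm: over 0.15 N m, plus 0.12 N m and 0.06 mm per further 0.1 rad. Held still, the torque eases to the rising part alone. Stop at about 0.3 N m, 0.1 to 0.25 rad past firm; over 0.33 rad is too far
- spanner: loose steel two-pin spanner, 74 mm high, about 0.24 kg, upright in its stand. Origin: centre of the flat underside of its round head (44.5 mm wide, 16 mm high, guided by the barrel's bore); z up along its axis. Half a turn leaves it the same. Resting on its pins on the ring, its origin is 73.5 mm above the bench; with the pins in the holes, 68 mm
- grip (a point): middle of the spanner's black T-bar handle, 59 mm above its origin; axes as the spanner's. The bar lies along x, 64 mm long, 14 mm wide (y), 18 mm high, on a 15 mm stem; grip it from above across its 14 mm width
- stand: dark round tool stand fixed to the bench, 72 mm wide and 18 mm high, with a recess 53 mm wide. Origin: centre of its underside, z up. The spanner's head rests on a boss in the recess, its underside 12 mm above the bench, at any yaw, the pins hanging free round the boss
- petri: covered Petri dish, 61 mm wide and 16 mm high, on the bench behind the work; leave alone. Origin: centre of its underside
- forceps: steel forceps, 129 mm long (along its y), 16 mm wide, 8 mm high, lying on the right; leave alone. Origin: centre of the underside
- timer: flat white bench timer with three keys, 66 x 62 x 19 mm, lying on the left; leave alone. Origin: centre of its underside
- ring_face (a point): fixed point on the barrel's axis, level with the flat top of the bright retaining ring, 12 mm below the rim; axes as the barrel's, they do not turn with the ring. Ring: 46 mm outside, 26 mm inside, 7 mm thick. Its two 7.5 mm holes lie 18 mm either side, on a line within 0.8 rad either way of the barrel's x axis; where exactly is not measured: look, or turn the resting pins until they drop in
- pins (a point): midway between the tips of the spanner's two pins, 5.5 mm below its origin; the pins, 5 mm thick with tapered tips, stand 18 mm either side along the spanner's x; axes as the spanner's. With only one pin in its hole the spanner drops 2 to 4 mm and leans about 0.1 rad; resting loosely on both tips it may rock by 0.05 rad

How it is judged:
By the outcome, as a careful person would: the job done as asked, in the order asked, and still so for the second after the job is handed in, with the robot touching nothing.
It also fails if it takes over 61 s, if anything falls off the work surface, if the arm or the gripper's body presses on something with over 40 N, if the wrist force passes 120 N, or if a joint passes its speed limit or range.

ROBOT

A 6-joint arm with a two-finger parallel gripper is mounted at the origin on a cart in front of the work surface, level with it; the furniture and walls round the work are solid. World frame = base frame: x ahead of the robot, y to its left, z up, the work surface at z = 0. Lengths are in m, angles in rad, forces in N, time in s.
With the tool pointing down it reaches from about 0.275 to 1 m from the base axis. Payload 8.4 kg.
Tool frame: the origin (TCP) lies on the centre line of the jaws, within the pads' length; the fingertips stand 17 mm ahead of it and the grasp point (between the pads) lies 2 mm behind it (bot.tcp_to_tips is the y of the fingertips in the tool frame, in m); y points along the fingers, z is the direction in which the jaws open and shut, and the axes are right-handed (so a half turn about y gives the same grasp; the last joint's range is limited). The gripper opens to 85 mm and grips with 20 to 120 N. Pads are 22 mm wide; open, the fingers measure 114 mm over their backs; the gripper's body (76 mm by 85 mm) begins 54 mm behind the grasp point. The pads swing forward as they close: fully open they stand 13 mm farther back than shut.
Start: joints at [1.304, 0.353, 1.633, -0, 1.155, -0.002], TCP at [0.164, 0.603, 0.248] pointing down, gripper open.
Joint ranges: [-2.63, 2.63], [-0.92, 2.1], [0.06, 2.66], [-1.3, 4.44], [0, 2.69], [-3.02, 3.02]. Speed limits (rad/s): [2.22, 2.22, 2.79, 3.14, 3.14, 3.14].

INTERFACE

Orientations are given as a unit quaternion [x, y, z, w].
In Python, from workcell import bot, hand, kinematics, get_obs, vision, hand_in gives the robot as it stands. The module is installed in compiled form; this text tells all that it offers. Calls block until the motion is done:
- bot.reach(position, orientation): joint-space move of the TCP to a pose.
- bot.servo_line(position, ori=None, velocity=0.15): straight line of the TCP; ori=None keeps the orientation; velocity is the mean speed in m/s.
- bot.goto_joints(angles): joint-space move.
- hand.move_gripper(opening, strength=None): finger opening in m; strength is the grip in N (None keeps the last); returns when the fingers have stopped.
- bot.dwell(seconds).
- kinematics.solve_ik(position, orientation): joint angles nearest the present ones, or None.
- get_obs(): the state.
- vision.read_camera(name): name is "side" or "top" or "wrist"; returns a dict with "frame" (384x512x3 uint8, red, green, blue), "intrinsics" (3x3 intrinsics, pixels), "view" (4x4, takes a point from world to camera coordinates). Camera axes: x right, y down, z forward; pixel columns grow to the right and rows downward; lengths in m; the calibration is good to about 2 mm. A picture is of the moment at which its call begins. There is no depth.
A pose or a line that the arm cannot do raises bot.IKError and nothing moves.
- hand_in(): hands the job in, once; it reports no verdict.
The state is a dict: "time_s": time; "joint_pos": joint angles; "joint_vel": joint speeds; "joint_efforts": joint torques, N m; "position": TCP position; "orientation": TCP orientation; "wrist_force": force on the tool from outside, world axes, zero at the start; "ft_torque": the same for the moment, N m; "gripper_width": finger opening in m.
Only numpy, scipy, OpenCV 4.12 (cv2) and the standard library are available. Lean on these libraries where they do the work, as an engineer would, in place of code of your own. Each camera call takes 0.05 s, during which the arm holds its last target. There are 200 camera calls.

## Working session

There is one attempt and no reset: what is moved stays moved. The work goes in short steps, each a Python script; the robot and the scene stay as the last script left them, time stands still between calls to the robot, and variables do not carry over. Pictures are saved under pics/ and viewed, about 8 in all and at most 12, crops included, and the job is handed in when it is done.

```bash
mkdir -p pics; python3 - <<'E'
from workcell import *
import cv2,numpy as np
o=get_obs();print({k:np.round(v,3) for k,v in o.items()})
ims=[]
for n in("top","side"):
    c=vision.read_camera(n);np.savez(f"pics/{n}0.npz",**c)
    print(n,c["intrinsics"].tolist(),np.round(c["view"],4).tolist())
    cv2.imwrite(f"pics/{n}0.png",cv2.cvtColor(cv2.resize(c["frame"],(800,600),interpolation=cv2.INTER_CUBIC),cv2.COLOR_RGB2BGR))
print(bot.tcp_to_tips)
E
```

```text
{'time_s': np.float64(0.0), 'joint_pos': array([ 1.304,  0.354,  1.634,  0.   ,  1.155, -0.002]), 'joint_vel': array([-0.   ,  0.001,  0.001, -0.   ,  0.   , -0.001]), 'joint_efforts': array([-1.0000e-03, -6.0525e+01, -3.4207e+01,  0.0000e+00,  9.0000e-03,
       -0.0000e+00]), 'position': array([0.163, 0.603, 0.248]), 'orientation': array([ 0.701, -0.093,  0.093, -0.7  ]), 'wrist_force': array([-0.364, -0.35 , -0.485]), 'ft_torque': array([ 0.011, -0.011,  0.008]), 'gripper_width': np.float64(0.085)}
top [[398.82050085251, 0.0, 259.12458713415486], [0.0, 398.82050085251, 194.05632193969888], [0.0, 0.0, 1.0]] [[0.0207, -0.9998, 0.0084, -0.0066], [-0.9943, -0.0214, -0.1042, 0.5692], [0.1044, -0.0062, -0.9945, 1.0596], [0.0, 0.0, 0.0, 1.0]]
side [[464.00337333713685, 0.0, 257.52005688341575], [0.0, 464.00337333713685, 193.94179712277236], [0.0, 0.0, 1.0]] [[0.9146, -0.404, 0.0199, -0.5379], [-0.249, -0.601, -0.7595, 0.2015], [0.3187, 0.6896, -0.6502, 1.2917], [0.0, 0.0, 0.0, 1.0]]
0.017
```

View pics/top0.png

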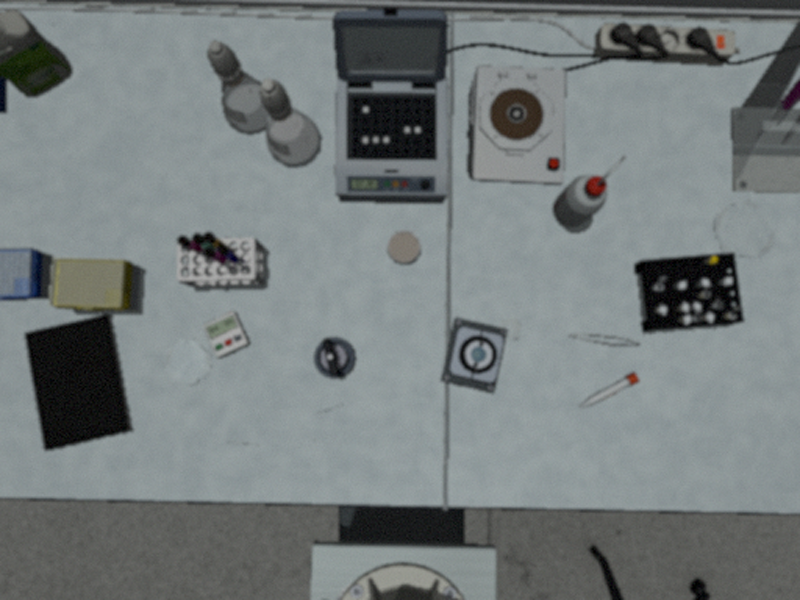

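View pics/side0.png

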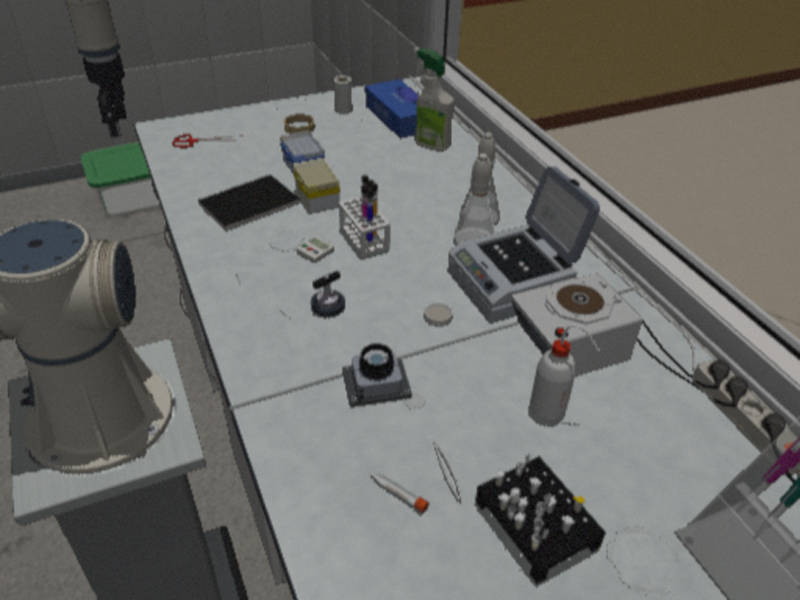

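Top view (800 px scale): the spanner and stand are at (335,358), and the barrel is at (477,353) with the bright ring visible in its bore. The side view agrees. Next I'll cast rays, then take a close look with the wrist camera.

```bash
cat > h.py <<'E'
from workcell import *
import cv2,numpy as np
from scipy.spatial.transform import Rotation as R
def ray(c,uv,z):
    V=np.array(c["view"]);K=np.array(c["intrinsics"])
    d=V[:3,:3].T@np.linalg.solve(K,[uv[0],uv[1],1.]);p=-V[:3,:3].T@V[:3,3]
    return p+d*(z-p[2])/d[2]
def proj(c,P):
    q=np.array(c["view"])@np.r_[P,1];q=np.array(c["intrinsics"])@q[:3];return q[:2]/q[2]
def down(yaw,tilt=0):   # yaw = world direction of the tool z (jaw opening)
    z=np.array([np.cos(yaw),np.sin(yaw),0]);y=np.array([0,0,-1.])
    return R.from_matrix(np.c_[np.cross(y,z),y,z]).as_quat()
def yawof(q):
    z=R.from_quat(q).as_matrix()[:,2];return np.arctan2(z[1],z[0])
def shot(n,name,crop=None):
    c=vision.read_camera(n);np.savez(f"pics/{name}.npz",**c)
    cv2.imwrite(f"pics/{name}.png",cv2.cvtColor(cv2.resize(c["frame"],(800,600),interpolation=cv2.INTER_CUBIC),cv2.COLOR_RGB2BGR));return c
def st(m=""):
    o=get_obs();print(m,"t%.2f"%o["time_s"],np.round(o["position"],4),"yaw%.3f"%yawof(o["orientation"]),"F",np.round(o["wrist_force"],2),"T",np.round(o["ft_torque"],3),"w%.4f"%o["gripper_width"],"j6 %.2f"%o["joint_pos"][5]);return o
E
python3 - <<'E'
from h import *
c=np.load("pics/top0.npz");s=np.load("pics/side0.npz")
print("spanner bar",ray(c,(334*.64,356*.64),.08),"stand",ray(c,(335*.64,358*.64),.018))
print("rim top",ray(c,(478*.64,353*.64),.08)," side rim",ray(s,(377*.64,360*.64),.08),"side bar",ray(s,(326*.64,279*.64),.08))
o=get_obs();print("yaw now",yawof(o["orientation"]))
for p in[(.32,.12),(.32,-.05)]:
  for y in np.arange(-3,3.2,.75):
    j=kinematics.solve_ik([*p,.25],down(y));print(p,y,None if j is None else np.round(j,2))
E
```

```text
spanner bar [0.47382051 0.12089699 0.08      ] stand [0.47147118 0.1255607  0.018     ]
rim top [ 0.48372323 -0.11697499  0.08      ]  side rim [ 0.47770639 -0.13356591  0.08      ] side bar [0.47013045 0.12074251 0.08      ]
yaw now 1.3059804943074316
(0.32, 0.12) -3.0 [ 0.35 -0.12  2.18 -0.    1.09 -2.93]
(0.32, 0.12) -2.25 [ 0.35 -0.12  2.18 -0.    1.09  2.6 ]
(0.32, 0.12) -1.5 [ 0.35 -0.12  2.18 -0.    1.09  1.85]
(0.32, 0.12) -0.75 [ 0.35 -0.12  2.18 -0.    1.09  1.1 ]
(0.32, 0.12) 0.0 [ 0.35 -0.12  2.18 -0.    1.09  0.35]
(0.32, 0.12) 0.75 [ 0.35 -0.12  2.18 -0.    1.09 -0.4 ]
(0.32, 0.12) 1.5 [ 0.35 -0.12  2.18 -0.    1.09 -1.15]
(0.32, 0.12) 2.25 [ 0.35 -0.12  2.18 -0.    1.09 -1.9 ]
(0.32, 0.12) 3.0 [ 0.35 -0.12  2.18 -0.    1.09 -2.65]
(0.32, -0.05) -3.0 [-0.16 -0.16  2.2  -0.    1.09  2.84]
(0.32, -0.05) -2.25 [-0.16 -0.16  2.2  -0.    1.09  2.09]
(0.32, -0.05) -1.5 [-0.16 -0.16  2.2  -0.    1.09  1.34]
(0.32, -0.05) -0.75 [-0.16 -0.16  2.2  -0.    1.09  0.59]
(0.32, -0.05) 0.0 [-0.16 -0.16  2.2  -0.    1.09 -0.16]
(0.32, -0.05) 0.75 [-0.16 -0.16  2.2  -0.    1.09 -0.91]
(0.32, -0.05) 1.5 [-0.16 -0.16  2.2  -0.    1.09 -1.66]
(0.32, -0.05) 2.25 [-0.16 -0.16  2.2  -0.    1.09 -2.41]
(0.32, -0.05) 3.0 None
```

```bash
python3 - <<'E'
from h import *
bot.reach([.45,-.122,.27],down(1.5));st()
c=shot("wrist","w_bar");print(np.round(proj(c,[.48,-.122,.08]),1))
bot.reach([.45,.121,.25],down(1.5));st()
c=shot("wrist","w_st");print(np.round(proj(c,[.472,.121,.08]),1))
E
```

```text
t2.85 [ 0.4502 -0.1215  0.27  ] yaw1.501 F [0.69 0.89 0.15] T [-0.034  0.011 -0.008] w0.0854 j6 -1.77
[254.6 197.6]
 t3.87 [0.4502 0.1205 0.2501] yaw1.501 F [-0.31  0.23 -0.69] T [-0.062  0.022 -0.013] w0.0854 j6 -1.24
[255.1 196.4]
```

View pics/w_bar.png

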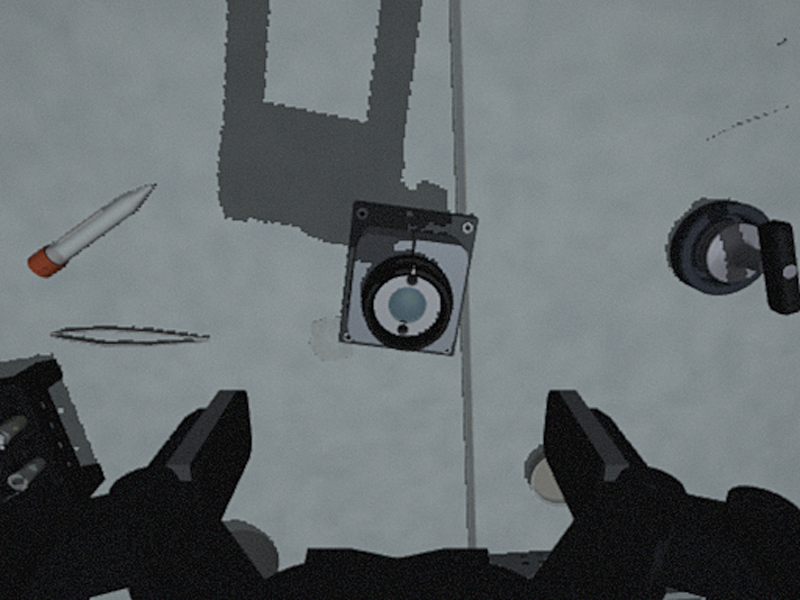

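View pics/w_st.png

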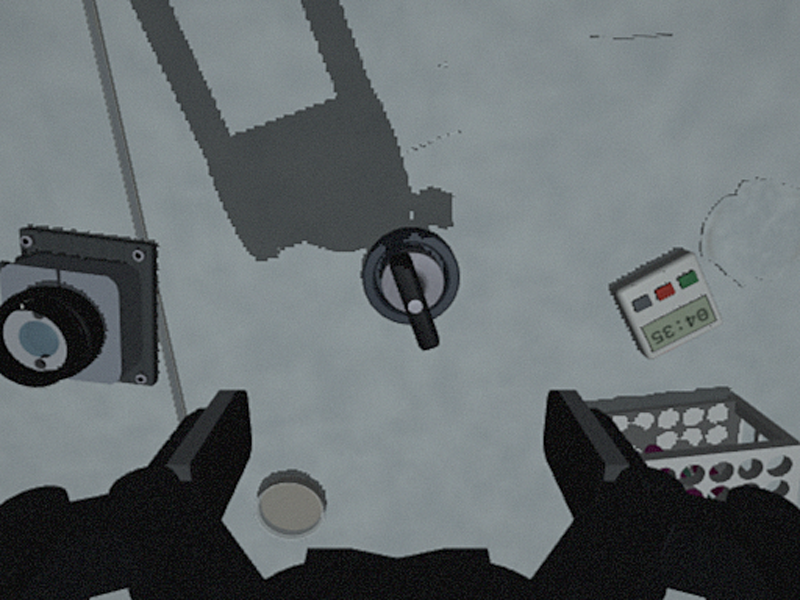

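Barrel view: the ring holes are at about (412,281) and (403,328), and the ring centre at about (407,305). Stand view: the bar runs from (398,252) to (430,348), with a white dot at its centre (415,306). I'll refine these with masks.

```bash
python3 - <<'E'
from h import *
def load(n): return dict(np.load(f"pics/{n}.npz"))
c=load("w_bar");f=c["frame"]
a,b=ray(c,(412*.64,281*.64),.068),ray(c,(403*.64,328*.64),.068);print("holes by eye",a,b,np.linalg.norm(a-b),"mid",(a+b)/2,"ang",np.arctan2(*(a-b)[1::-1]))
g=cv2.cvtColor(f,cv2.COLOR_RGB2GRAY)
cx,cy=int(407*.64),int(305*.64);k=34
m=(g>110).astype(np.uint8);m[:cy-k]=0;m[cy+k:]=0;m[:,:cx-k]=0;m[:,cx+k:]=0
cs,_=cv2.findContours(m,cv2.RETR_CCOMP,cv2.CHAIN_APPROX_NONE)
for q in cs:
    if len(q)>4:
        M=cv2.moments(q);e=cv2.fitEllipse(q);p=ray(c,e[0],.068);h,_=None,None
        print(len(q),M["m00"],np.round(e[0],1),np.round(e[1],1),np.round(p,4))
# spanner bar
c=load("w_st");g=cv2.cvtColor(c["frame"],cv2.COLOR_RGB2GRAY)
w=ray(c,(415*.64,306*.64),.08);a,b=ray(c,(398*.64,252*.64),.08),ray(c,(430*.64,348*.64),.08)
print("dot",w,"ends",a,b,np.linalg.norm(a-b),(a+b)/2,"ang",np.arctan2(*(b-a)[1::-1]))
print("stand disc",ray(c,(411*.64,276*.64),.018))
m=(g<40).astype(np.uint8);n,l,s,ct=cv2.connectedComponentsWithStats(m)
for y in (250,300,330):pass
k=l[int(325*.64),int(421*.64)];print("bar comp",k,s[k])
for n,x0,y0 in(("w_bar",407,305),("w_st",411,290)):
    f=load(n)["frame"];x,y=int(x0*.64),int(y0*.64)
    cr=cv2.resize(f[y-45:y+45,x-60:x+60],(480,360),interpolation=cv2.INTER_NEAREST);cr=np.clip(cr.astype(float)*1.6,0,255).astype(np.uint8)
    globals()[n]=cr;print(n,x-60,y-45)
cv2.imwrite("pics/crops.png",cv2.cvtColor(np.vstack([cv2.resize(w_bar,(400,300)),cv2.resize(w_st,(400,300))]),cv2.COLOR_RGB2BGR))
E
```

```text
holes by eye [ 0.46503756 -0.11135326  0.068     ] [ 0.49831463 -0.11966588  0.068     ] 0.0342996092773582 mid [ 0.48167609 -0.11550957  0.068     ] ang 2.8968019162197716
173 248.5 [265.7 221.2] [15.7 75.4] [ 0.5121 -0.1121  0.068 ]
196 646.0 [260.1 195.3] [33.1 39.8] [ 0.4818 -0.1162  0.068 ]
127 284.5 [234.3 193.9] [18.  53.5] [ 0.4783 -0.1436  0.068 ]
179 427.5 [279.3 191.4] [27.9 68.3] [ 0.4789 -0.0956  0.068 ]
dot [0.47215116 0.13109872 0.08      ] ends [0.43754172 0.12302938 0.08      ] [0.50081446 0.13888636 0.08      ] 0.0652294732784224 [0.46917809 0.13095787 0.08      ] ang 0.2455556604211527
stand disc [0.46958768 0.13043879 0.018     ]
bar comp 2 [ 232  146   57   78 1300]
w_bar 200 150
w_st 203 140
```

View pics/crops.png

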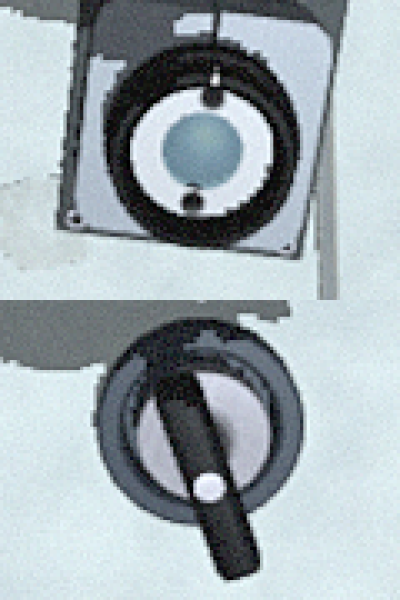

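```bash
python3 - <<'E'
from h import *
c=dict(np.load("pics/w_st.npz"))
print("barrel rim seen from 2nd",ray(c,(40*.64,334*.64),.072),"stand",ray(c,(263,176),.018))
t=dict(np.load("pics/top0.npz"));print("dot in top",proj(t,[.472,.131,.08])/.64,"wrist-view",np.round(c["view"],3).tolist())
bot.reach([.470,.131,.18],down(1.5));bot.dwell(.15);st()
c=shot("wrist","w_st2");g=cv2.cvtColor(c["frame"],cv2.COLOR_RGB2GRAY)
u=proj(c,[.471,.131,.08]);print("expected",u)
y0,x0=int(u[1])-45,int(u[0])-60
cv2.imwrite("pics/cr2.png",cv2.resize(g[y0:y0+90,x0:x0+120],(480,360),interpolation=cv2.INTER_NEAREST));print(x0,y0)
E
```

```text
barrel rim seen from 2nd [ 0.47664486 -0.11114157  0.072     ] stand [0.46882905 0.13044061 0.018     ]
dot in top [327.83992913 356.97864971] wrist-view [[0.071, 0.997, -0.0, -0.153], [0.951, -0.068, 0.301, -0.459], [0.3, -0.022, -0.954, 0.249], [0.0, 0.0, 0.0, 1.0]]
 t4.46 [0.4708 0.1307 0.1818] yaw1.499 F [ 0.79 -0.23 -0.78] T [ 0.015  0.021 -0.025] w0.0857 j6 -1.23
expected [253.08631216 197.81497436]
193 152
```

View pics/cr2.png

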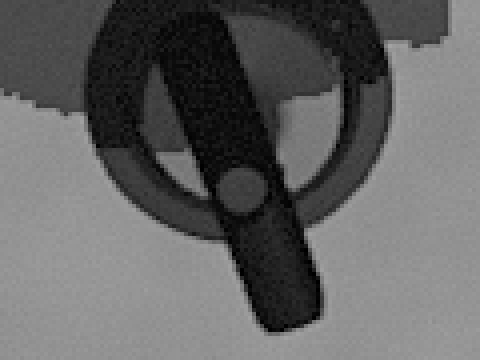

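Dot at crop (242,190), which is pixel (253.5,199.5) and within 2 px of where I expected it. Bar ends are at crop (188,20) and (295,325). I'll grasp it now.

```bash
python3 - <<'E'
from h import *
c=dict(np.load("pics/w_st2.npz"))
d=ray(c,(253.5,199.5),.08);a=ray(c,(193+47,152+5),.08);b=ray(c,(193+295/4,152+325/4),.08)
ang=np.arctan2(*(b-a)[1::-1]);print(d,np.linalg.norm(b-a),(a+b)/2,ang)
x,y=d[0]-.0005,d[1]; q=down(ang+np.pi/2)
assert .055<np.linalg.norm(b-a)<.072
bot.reach([x,y,.13],q);bot.servo_line([x,y,.069],velocity=.12);st("at")
hand.move_gripper(.0,80);bot.dwell(.2);st("gripped")
bot.servo_line([x,y,.1],velocity=.1);bot.dwell(.1);st("lift")
np.save("grasp.npy",[x,y,ang])
E
```

```text
[0.47234357 0.13121001 0.08      ] 0.06282640904726144 [0.47006171 0.1316582  0.08      ] 0.24838650626002948
at t5.58 [0.4724 0.1314 0.0697] yaw1.818 F [ 0.18 -0.3  -0.47] T [-0.011 -0.003  0.044] w0.0858 j6 -1.55
gripped t6.43 [0.472  0.1312 0.0693] yaw1.819 F [-1.53 -0.19  5.69] T [-0.016  0.207  0.027] w0.0125 j6 -1.55
lift t6.99 [0.4713 0.1311 0.0994] yaw1.819 F [-0.44 -0.11 -3.32] T [-0.025  0.009  0.054] w0.0128 j6 -1.55
```

```bash
python3 - <<'E'
from h import *
c=dict(np.load("pics/w_bar.npz"))
cr=lambda u,v:(200+u*.3,150+v*.3)
a,b=ray(c,cr(212,97),.068),ray(c,cr(192,203),.068);m=(a+b)/2;L=np.linalg.norm(b-a);ang=np.arctan2(*(b-a)[1::-1])
print(a,b,"mid",m,"L",L,"ang",ang,"rim",ray(c,cr(201,144),.08),"lens",ray(c,cr(203,150),.062))
V=c["view"];print("cam",-V[:3,:3].T@V[:3,3])
q=down(ang+np.pi/2)
bot.servo_line([.4713,.1311,.16],velocity=.2)
bot.reach([m[0],m[1],.165],q);bot.dwell(.3)
o=st("above")
s=shot("side","side1");f=s["frame"];u=proj(s,[m[0],m[1],.10]).astype(int);print(u)
f2=f[u[1]-60:u[1]+45,u[0]-70:u[0]+70]
w=shot("wrist","w1")["frame"]
cv2.imwrite("pics/v1.png",cv2.cvtColor(np.hstack([cv2.resize(f2,(400,300),interpolation=cv2.INTER_CUBIC),cv2.resize(w,(400,300))]),cv2.COLOR_RGB2BGR))
np.save("bar.npy",[m[0],m[1],ang])
E
```

```text
[ 0.46422667 -0.11138712  0.068     ] [ 0.49942207 -0.12008811  0.068     ] mid [ 0.48182437 -0.11573761  0.068     ] L 0.03625497432951606 ang -0.24236001809929658 rim [ 0.47562222 -0.11583321  0.08      ] lens [ 0.48355681 -0.11535372  0.062     ]
cam [ 0.37313962 -0.11518611  0.39600395]
above t8.72 [ 0.482  -0.1148  0.165 ] yaw1.330 F [ 0.05 -0.68 -2.81] T [ 0.02  -0.016 -0.013] w0.0124 j6 -1.57
[240 220]
```

View pics/v1.png

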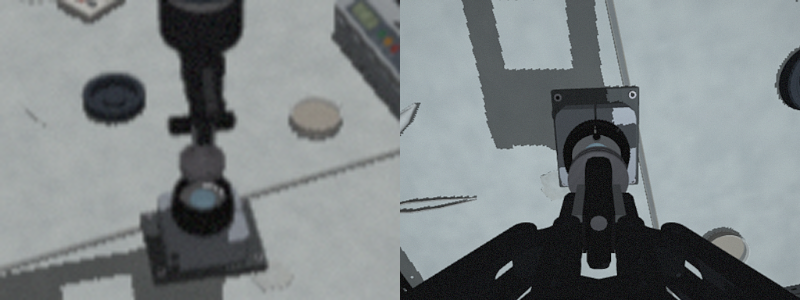

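The spanner hangs upright above the barrel, and the white line and ring are visible below it. The measured hole spacing is 36.25 mm, against the 36 mm given. I'll descend with force feedback.

```bash
cat >> h.py <<'E'
def favg(n=4,dt=.02):
    F=[];
    for _ in range(n):
        o=get_obs();F.append(np.r_[o["wrist_force"],o["ft_torque"]]);bot.dwell(dt)
    return np.mean(F,0),get_obs()
E
python3 - <<'E'
from h import *
mx,my,ang=np.load("bar.npy");q=down(ang+np.pi/2)
cmd=np.array([mx,my,.150]);bot.servo_line(cmd,q,velocity=.08);F0,o=favg(8)
cmd[:2]+=np.array([mx,my])-o["position"][:2]
bot.servo_line(cmd,q);F0,o=favg(10);print("F0",np.round(F0,3),np.round(o["position"],4));np.save("F0.npy",F0)
while cmd[2]>.1285:
    cmd[2]-=.0015;bot.servo_line(cmd,q,velocity=.03);F,o=favg(3);d=F-F0
    print("%.4f"%cmd[2],np.round(o["position"],4),np.round(d,2),"t%.1f"%o["time_s"])
    cmd[:2]+=np.clip(.00012*d[:2]*(np.abs(d[:2])>1),-.001,.001)
    if d[2]>5 or np.hypot(*d[:2])>15:break
np.save("cmd.npy",cmd)
E
```

```text
F0 [-0.1   -0.024 -2.912  0.021 -0.018 -0.027] [ 0.4817 -0.1157  0.1501]
0.1485 [ 0.4816 -0.1156  0.1484] [0.36 0.04 0.53 0.   0.02 0.02] t10.0
0.1470 [ 0.4816 -0.1157  0.1469] [ 0.23  0.39 -0.16 -0.03  0.02  0.01] t10.3
0.1455 [ 0.4817 -0.1157  0.1454] [ 0.01 -0.09  0.13 -0.02  0.02  0.01] t10.6
0.1440 [ 0.4816 -0.1156  0.1439] [0.61 0.4  0.01 0.   0.01 0.02] t10.9
0.1425 [ 0.4817 -0.1157  0.1424] [-0.01 -0.05  0.11 -0.01  0.02  0.05] t11.2
0.1410 [ 0.4816 -0.1157  0.141 ] [ 0.32 -0.24  0.17 -0.03  0.02  0.03] t11.5
0.1395 [ 0.4816 -0.1156  0.1395] [ 0.1   0.08 -0.07 -0.02  0.    0.02] t11.8
0.1380 [ 0.4817 -0.1156  0.1379] [-0.1  -0.25 -0.06 -0.04  0.02  0.04] t12.1
0.1365 [ 0.4816 -0.1156  0.1364] [0.42 0.11 0.31 0.02 0.01 0.05] t12.4
0.1350 [ 0.4817 -0.1157  0.135 ] [ 0.23 -0.19  0.69 -0.03  0.01  0.03] t12.7
0.1335 [ 0.4817 -0.1157  0.1335] [ 0.49  0.23 -0.04 -0.02  0.01  0.02] t13.0
0.1320 [ 0.4817 -0.1157  0.132 ] [ 0.14  0.02  0.57 -0.02  0.    0.02] t13.3
0.1305 [ 0.4817 -0.1158  0.1304] [ 0.26 -1.05  0.02 -0.23 -0.08  0.02] t13.6
0.1290 [ 0.4816 -0.1158  0.1289] [ 0.48 -1.07 -0.49 -0.22 -0.1   0.04] t13.9
0.1275 [ 0.4816 -0.1159  0.1274] [ 0.37 -0.7  -0.36 -0.13 -0.05  0.02] t14.2
```

The pins have gone past the resting height of 0.1308 without any load, so they're entering the holes. I'll continue until seated.

```bash
python3 - <<'E'
from h import *
mx,my,ang=np.load("bar.npy");q=down(ang+np.pi/2);cmd=np.load("cmd.npy");F0=np.load("F0.npy")
while cmd[2]>.1235:
    cmd[2]-=.0007;bot.servo_line(cmd,q,velocity=.03);F,o=favg(3);d=F-F0
    print("%.4f"%cmd[2],np.round(o["position"],4),np.round(d,2),"t%.1f"%o["time_s"])
    cmd[:2]+=np.clip(.00012*d[:2]*(np.abs(d[:2])>1),-.001,.001)
    if d[2]>2.5 or np.hypot(*d[:2])>15:break
np.save("cmd.npy",cmd)
E
```

```text
0.1268 [ 0.4816 -0.1159  0.1268] [ 0.51 -0.74 -0.25 -0.1  -0.01  0.03] t14.5
0.1261 [ 0.4817 -0.1159  0.1261] [ 0.17  0.24 -0.38 -0.09 -0.01  0.07] t14.8
0.1254 [ 0.4817 -0.1159  0.1254] [-0.18  0.16  0.15 -0.08  0.02  0.02] t15.1
0.1247 [ 0.4818 -0.116   0.1252] [-1.87 -0.09  7.94  0.06  0.39  0.05] t15.4
```

Seated: firm contact at z = 0.1252, with the seated height expected at 0.1253. I'll back off to light pressure and turn clockwise.

```bash
python3 - <<'E'
from h import *
mx,my,ang=np.load("bar.npy");q=down(ang+np.pi/2);cmd=np.load("cmd.npy");F0=np.load("F0.npy")
cmd[2]=.1251;bot.servo_line(cmd,q,velocity=.03);F,o=favg(4);print(np.round(F-F0,2),np.round(o["position"],4))
y=ang+np.pi/2;firm=None;n=0
while n<30:
    n+=1;y-=.04
    bot.servo_line(cmd,down(y),velocity=.03)
    i=get_obs();imm=i["ft_torque"][2]-F0[5];F,o=favg(4,.015);d=F-F0
    print(n,"cmd%.3f yaw%.3f"%(y,yawof(o["orientation"])),"imm%.3f held%.3f"%(imm,d[5]),np.round(d[:3],1),"t%.1f"%o["time_s"])
    if max(imm,d[5])>.13 or np.abs(d[:3]).max()>12:break
np.save("cmd.npy",cmd);np.save("y.npy",y)
E
```

```text
[-0.47 -0.18  5.58 -0.01  0.12  0.03] [ 0.4817 -0.116   0.1253]
1 cmd1.288 yaw1.289 imm0.003 held0.022 [-0.3 -0.6  6. ] t16.0
2 cmd1.248 yaw1.250 imm-0.025 held-0.000 [ 0.  -0.6  6.6] t16.4
3 cmd1.208 yaw1.210 imm-0.035 held-0.015 [ 0.1 -0.7  7.8] t16.7
4 cmd1.168 yaw1.170 imm-0.031 held-0.008 [ 0.2 -0.8  7.7] t17.0
5 cmd1.128 yaw1.130 imm-0.036 held-0.040 [ 0.7 -1.2  7.8] t17.3
6 cmd1.088 yaw1.089 imm-0.004 held-0.001 [ 0.8 -1.8  7.5] t17.6
7 cmd1.048 yaw1.049 imm-0.046 held-0.007 [ 1.  -1.8  8. ] t17.9
8 cmd1.008 yaw1.009 imm0.036 held-0.009 [ 0.6 -1.1  7.9] t18.3
9 cmd0.968 yaw0.969 imm-0.052 held0.008 [ 1.1 -1.9  8.1] t18.6
10 cmd0.928 yaw0.929 imm-0.035 held-0.010 [ 1.6 -2.   7.6] t18.9
11 cmd0.888 yaw0.889 imm-0.028 held-0.031 [ 1.2 -1.8  7.8] t19.2
12 cmd0.848 yaw0.849 imm-0.003 held-0.019 [ 0.7 -2.6  7.6] t19.5
13 cmd0.808 yaw0.809 imm-0.059 held-0.013 [ 1.  -2.7  8. ] t19.8
14 cmd0.768 yaw0.769 imm-0.005 held-0.001 [ 1.3 -2.3  7.9] t20.2
15 cmd0.728 yaw0.729 imm0.013 held-0.025 [ 0.5 -2.3  7.8] t20.5
16 cmd0.688 yaw0.690 imm0.029 held0.049 [ 0.4 -2.5  8.3] t20.8
17 cmd0.648 yaw0.650 imm0.070 held0.095 [ 0.2 -2.5  8.2] t21.1
18 cmd0.608 yaw0.610 imm0.114 held0.127 [ 0.6 -2.6  8.7] t21.4
19 cmd0.568 yaw0.570 imm0.142 held0.164 [ 0.8 -2.7  8. ] t21.7
```

The torque held still rises along the firm slope. It is about 0.175 N m net, about 0.145 rad past firm, which means roughly 0.32 N m while turning. I'll ease off in small steps to check that the ring holds.

```bash
python3 - <<'E'
from h import *
cmd=np.load("cmd.npy");F0=np.load("F0.npy");y=float(np.load("y.npy"))
F,o=favg(8);print("held",np.round((F-F0),3),"yaw%.4f"%yawof(o["orientation"]))
for k in range(5):
    y+=.013;bot.servo_line(cmd,down(y),velocity=.03);F,o=favg(5,.015);d=F-F0
    print("cmd%.3f yaw%.3f"%(y,yawof(o["orientation"])),np.round(d,3),"t%.1f"%o["time_s"])
    if d[5]<.0:break
np.save("y.npy",y)
E
```

```text
held [ 0.57  -2.782  7.754 -0.48  -0.126  0.169] yaw0.5699
cmd0.581 yaw0.583 [ 0.432 -2.387  8.234 -0.457 -0.165  0.105] t22.2
cmd0.594 yaw0.595 [ 0.858 -2.371  7.971 -0.465 -0.186  0.07 ] t22.5
cmd0.607 yaw0.608 [ 1.242 -2.704  8.191 -0.511 -0.223  0.048] t22.9
cmd0.620 yaw0.621 [ 1.297 -2.499  8.216 -0.48  -0.276  0.036] t23.2
cmd0.633 yaw0.633 [ 1.874 -2.889  7.672 -0.512 -0.406  0.048] t23.5
```

The torque fell away at about 4 N m/rad, much faster than the ring's 1.2 slope. That is only windup in the tool coming out, so the ring holds. Next: withdraw and return the spanner.

```bash
python3 - <<'E'
from h import *
cmd=np.load("cmd.npy");F0=np.load("F0.npy");y=float(np.load("y.npy"));gx,gy,ga=np.load("grasp.npy")
for dz in(.003,.006,.009,.014):
    bot.servo_line(cmd+[0,0,dz],down(y),velocity=.03);F,o=favg(3);print(dz,np.round(F-F0,2))
    if (F-F0)[2]<-6: raise SystemExit("stuck")
bot.servo_line(cmd+[0,0,.045],down(y),velocity=.1)
q=down(ga+np.pi/2)
bot.reach([gx,gy,.14],q);bot.servo_line([gx,gy,.085],q,velocity=.1);F1,o=favg(8);st("above stand")
cmd=np.array([gx,gy,.085]);cmd[:2]+=cmd[:2]-o["position"][:2]
while cmd[2]>.067:
    cmd[2]-=.002 if cmd[2]>.073 else .0007
    bot.servo_line(cmd,q,velocity=.04);F,o=favg(3);d=F-F1
    if np.abs(d[:3]).max()>1.8:print("%.4f"%cmd[2],np.round(o["position"],4),np.round(d,2))
    if np.abs(d[:3]).max()>3:break
st("down")
E
```

```text
0.003 [ 2.23 -4.33  2.7  -0.83 -0.52  0.04]
0.006 [ 2.62 -3.57  1.77 -0.75 -0.45  0.04]
0.009 [ 0.18 -0.42  0.89 -0.05  0.01  0.02]
0.014 [ 0.36 -0.23  0.75 -0.02  0.03  0.02]
above stand t27.08 [0.4724 0.1313 0.0857] yaw1.819 F [ 0.4   0.26 -2.56] T [ 0.002 -0.004 -0.05 ] w0.0128 j6 -1.55
0.0688 [0.4714 0.1312 0.0693] [-2.13 -0.72  7.32 -0.1   0.33  0.04]
down t30.68 [0.4714 0.1312 0.0693] yaw1.819 F [-1.92 -0.63  5.26] T [-0.102  0.399  0.024] w0.0126 j6 -1.55
```

```bash
python3 - <<'E'
from h import *
hand.move_gripper(.085);o=st("open");p=o["position"]
bot.servo_line([p[0],p[1],.2],velocity=.2);st()
bot.reach([.45,.121,.25],down(1.5));bot.dwell(.2);c1=shot("wrist","w_f1")
bot.reach([.45,-.122,.27],down(1.5));bot.dwell(.2);c2=shot("wrist","w_f2");st()
def cr(c,P):
    u=proj(c,P).astype(int);x,y=u[0]-60,u[1]-45;print(x,y)
    return cv2.resize(np.clip(c["frame"][y:y+90,x:x+120]*1.6,0,255).astype(np.uint8),(400,300),interpolation=cv2.INTER_CUBIC)
cv2.imwrite("pics/fin.png",cv2.cvtColor(np.vstack([cr(c2,[.482,-.116,.068]),cr(c1,[.471,.131,.05])]),cv2.COLOR_RGB2BGR))
E
```

```text
open t31.38 [0.4713 0.1312 0.0688] yaw1.819 F [-0.6   0.01 -0.34] T [-0.015  0.023 -0.01 ] w0.0855 j6 -1.55
 t32.18 [0.4706 0.131  0.1992] yaw1.819 F [ 0.09 -0.27 -0.33] T [-0.029  0.02   0.031] w0.0849 j6 -1.55
 t34.05 [ 0.4502 -0.121   0.2699] yaw1.502 F [ 0.04 -0.02 -0.28] T [-0.022 -0.075 -0.035] w0.0851 j6 -1.77
199 150
204 142
```

View pics/fin.png

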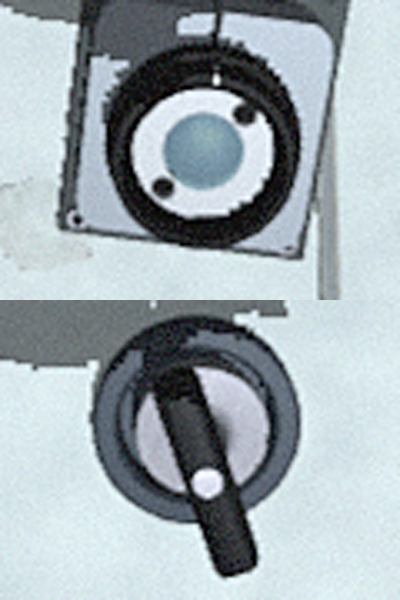

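The spanner stands upright as it did at the start. The ring holes are now at crop (245,114) and (163,188).

```bash
python3 - <<'E'
from h import *
c=dict(np.load("pics/w_f2.npz"));f=lambda u,v:ray(c,(199+u*.3,150+v*.3),.068)
a,b=f(245,114),f(163,188);g=np.arctan2(*(b-a)[1::-1]);print(np.linalg.norm(b-a),(a+b)/2,g,"turned",-.242-g)
if .5<-.242-g<.9: hand_in();print("handed in")
E
```

```text
0.0360944069674559 [ 0.48185594 -0.11555583  0.068     ] -0.8780543967742529 turned 0.6360543967742529
the job is handed in; nothing more can be done
handed in
```

The retaining ring is turned up firm, the spanner is back upright in its stand, and the job was handed in at about 34 s of robot time.

- **Tightening:** The pins went into both holes at the first try and seated at the expected height. I turned the ring clockwise, pressing with about 8 N, until the held torque was about 0.17 N m. From that reading I put it at about 0.14–0.15 rad past firm and about 0.32 N m while turning, inside the 0.1–0.25 rad window.
- **Ring check:** When I eased the spanner back, the torque dropped off quickly, so the ring stayed where it was. The final picture shows the ring turned 0.64 rad in all. That is about what the spanner's turn allows once play and windup are taken off.
- **Spanner check:** It came down at the same height it started from, and the final picture shows it upright in the stand. The gripper was open and clear.
- **Disagreements:** My rough reading of the first overhead and side pictures put the spanner about 10 mm to one side. I used the wrist camera instead, and the grasp and fit bore it out. A small torque of about 0.04 N m was still showing just before I withdrew the pins, which I took to be friction at the pins.

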